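# Tip a pivot pin out of its storage tube into the parts tray

## Robot

A 6-joint arm with a two-finger parallel gripper is mounted at the origin on the work surface. World frame = base frame: x ahead of the robot, y to its left, z up, the work surface at z = 0. Lengths are in m, angles in rad, forces in N, time in s.
With the tool pointing down it reaches from about 0.275 to 1 m from the base axis. Payload 8.4 kg.
Tool frame: the origin (TCP) lies midway between the tips of the shut fingers; the grasp point (between the pads) lies 19 mm behind it; z points along the fingers, y is the direction in which the jaws open and shut (so a half turn about z gives the same grasp; the last joint's range is limited). The gripper opens to 85 mm and grips with 20 to 120 N. Pads are 22 mm wide; open, the fingers measure 114 mm over their backs; the gripper's body (76 mm by 85 mm) begins 54 mm behind the grasp point. The pads swing forward as they close: fully open they stand 13 mm farther back than shut.
Start: joints at [1.109, 0.353, 1.633, -0, 1.155, -0.002], TCP at [0.277, 0.56, 0.231] pointing down, gripper open.
Joint ranges: [-2.63, 2.63], [-0.92, 2.1], [0.06, 2.66], [-1.3, 4.44], [0, 2.69], [-3.02, 3.02]. Speed limits (rad/s): [2.22, 2.22, 2.79, 3.14, 3.14, 3.14].

## Interface

Orientations are given as a unit quaternion [w, x, y, z].
In Python, from cell import * gives the robot as it stands. The module is installed in compiled form; this text tells all that it offers.
- The arm moves only by the tool play_rows, never from a script. Its argument "increments" is a list of rows, each a list of 3 entries, a list of its own where there are three numbers: the finger opening in cm, from 0 to 8.54, then the shift along the tool's x, y, z in cm, then the turn, a rotation vector about the tool's x, y, z in degrees. In form: [[gripper, [tx, ty, tz], [ax, ay, az]], ...]. A call has 1 to 20 rows; each row shifts and turns the pose as measured when the row begins, along the tool's axes as they then stand; what a row does not reach is not made up. A row lasts 1/12 s, in which the tool goes at most 41.7 mm and 7.16 degrees, less where a joint would pass 70% of its speed; a pose out of reach is approached as far as the arm can. A call is refused whole if a number of a shift passes 4.17 or a number of a turn 7.16, either way. A call with a gripper value outside its range is refused whole. The fingers move at their own pace and stop on an object; "squeeze" is the grip in N (left out, the last holds). Time passes only in rows, so rows that do not move let the fingers close. It gives the time, the measured TCP pose, the force and the opening at its end, in the units of the state.
- read_state(): the state, without advancing time (a new reading comes with each control period).
- camera(name): name is "scene" or "top" or "wrist"; returns a dict with "image" (420x560x3 uint8, blue, green, red), "fx", "fy", "cx", "cy" (pixels), "k1" (the pictures are not rectified: a ray, as slopes to the right and down, at radius r is drawn at 1 + k1 r^2 times it, then the intrinsics apply), "position" and "orientation" of the camera in the world; the wrist camera has in their place "mount" (4x4, takes a point from camera to tool coordinates, whose origin is the TCP and whose axes are the flange's). Camera axes: x right, y up, looking along -z (the intrinsics and any distortion apply to the point x, -y, -z); pixel columns grow to the right and rows downward; lengths in m; the calibration is good to about 2 mm. A picture is of the moment at which its call begins: read the wrist's pose just before it. There is no depth.
- close_job(): hands the job in, once; it reports no verdict.
The state is a dict: "t": time; "q": joint angles; "dq": joint speeds; "joint_torque": joint torques, N m; "ee_pos": TCP position; "eef_rot": TCP orientation; "wrist_force": force on the tool from outside, world axes, zero at the start; "wrist_torque": the same for the moment, N m; "gripper_width": finger opening in m.
Only numpy, scipy, OpenCV 4.12 (cv2) and the standard library are available. Lean on these libraries where they do the work, as an engineer would, in place of code of your own. Each camera call takes 0.05 s, during which the arm holds its last target. There are 200 camera calls.

## Task

Tip the mouth of the longer of the two pivoting tubes down until the steel pin inside slides out against the little lip. Then take the pin by its exposed end, lift it over the lip, draw it out of the tube and lower it gently into the shallow steel tray, so that it lies flat on the tray's floor. Leave the shorter tube as it is.

Things in the scene. Friction and masses are not known exactly. Their poses are not given: they have to be found in the camera images.
- long_tube (a joint): Tilt of the longer tube about its trunnions, rad: 0 level, positive mouth down; starts near level, stops at -0.1 and 0.55. The hinge is stiff (0.2 N m) and stays where it is left: press down with 5 to 10 N on the roof near the mouth, about 20 mm of travel, to the stop. Past about 0.35 the pin inside slides by itself to the lip and then sticks out 48 mm from the mouth, free at both sides.
- long_tube_mouth (a point): Centre of the longer tube's mouth, on its axis; moves with the tube. x runs along the tube to its closed end, z to its roof. Grey tube 135 mm long, 38 mm outside, 30 mm bore, mouth roughly towards the robot. Under the mouth a tongue 10 mm wide, level with the bore's floor, runs out 48 mm to a lip 3 mm thick that rises 8 mm above it.
- long_tube_stand: Fixed stand of the longer tube; origin at the centre of its underside on the bench, axes as the level tube's. Base 130 x 75 x 10 mm with two upright cheeks, 62 mm over their outsides, 163 mm high; the tube's trunnions lie between them 150 mm above the origin, 55 mm behind the mouth.
- pin_mid (a point): Centre of the plain steel pin, 14 mm in diameter and 120 mm long, about 0.15 kg; its x axis lies along the pin. It starts hidden inside the longer tube.
- tray_in (a point): Centre of the inner floor of the shallow, open steel tray, fixed to the bench: outside 200 mm (along its x) x 120 mm (along its y) x 22 mm high, walls and floor 4 mm thick. The tray is empty.
- short_tube_mouth (a point): Centre of the mouth of the shorter tube, made alike on an equal stand, but 80 mm long with a 30 mm tongue, trunnions 35 mm behind the mouth, axes as for the longer tube. To be left as it is.
Not all that is in view belongs to the job. What is shaped like the long_tube_stand but blue is not meant.

How it is judged:
By the outcome, as a careful person would: the job done as asked, in the order asked, and still so for the second after the job is handed in, with the robot touching nothing.
It also fails if it takes over 54 s, if anything falls off the work surface, if the arm or the gripper's body presses on something with over 40 N, if the wrist force passes 120 N, or if a joint passes its speed limit or range.

## Working session

There is one attempt and no reset: what is moved stays moved. The work goes in short steps, Python scripts to look and compute and a tool call to move; the robot and the scene stay as the last step left them, time stands still between calls to the robot, and variables do not carry over. Pictures are saved under pics/ and viewed, about 8 in all and at most 12, crops included, and the job is handed in when it is done.

Besides the shell and the picture viewer there is one more tool, called after "Request:" as name(argument=value, ...), one argument or row to a line, values as JSON. play_rows: Moves the arm, as the interface text tells. Its arguments: {"type":"object","properties":{"increments":{"type":"array","items":{"type":"array"}},"squeeze":{"type":"number"}},"required":["increments"]}

```bash
mkdir -p pics; cat > h.py <<'E'
from cell import *
import numpy as np, cv2
from scipy.spatial.transform import Rotation as R
def rot(q): return R.from_quat([q[1],q[2],q[3],q[0]]).as_matrix()
def cam(name):
    s=read_state(); c=camera(name)
    if name=="wrist":
        M=np.array(c["mount"]); T=np.eye(4); T[:3,:3]=rot(s["eef_rot"]); T[:3,3]=s["ee_pos"]; W=T@M
        c["Rm"],c["p"]=W[:3,:3],W[:3,3]
    else: c["Rm"],c["p"]=rot(c["orientation"]),np.array(c["position"])
    return c
def ray(c,u,v):
    x=(u-c["cx"])/c["fx"]; y=(v-c["cy"])/c["fy"]; a,b=x,y
    for _ in range(20):
        f=1+c["k1"]*(a*a+b*b); a,b=x/f,y/f
    d=c["Rm"]@np.array([a,-b,-1]); return d/np.linalg.norm(d)
def onz(c,u,v,z):
    d=ray(c,u,v); return c["p"]+d*(z-c["p"][2])/d[2]
def proj(c,P):
    q=c["Rm"].T@(np.array(P)-c["p"]); a,b=q[0]/-q[2],-q[1]/-q[2]; f=1+c["k1"]*(a*a+b*b)
    return np.array([a*f*c["fx"]+c["cx"],b*f*c["fy"]+c["cy"]])
def tri(c1,p1,c2,p2):
    d1,d2=ray(c1,*p1),ray(c2,*p2); A=np.c_[d1,-d2]; t=np.linalg.lstsq(A,c2["p"]-c1["p"],rcond=None)[0]
    a,b=c1["p"]+t[0]*d1,c2["p"]+t[1]*d2; return (a+b)/2,np.linalg.norm(a-b)
E
python3 - <<'E'
from h import *
import pickle
for n in("scene","top"):
    c=cam(n); cv2.imwrite(f"pics/{n}0.png",c["image"]); pickle.dump(c,open(f"{n}0.pkl","wb")); print(n,c["p"],c["fx"],c["k1"],-c["Rm"][:,2])
E
```

```text
scene [0.41191269 0.22565924 1.08268527] 407.3338650093502 -0.10585263002623693 [ 0.0159832  -0.32223154 -0.94652595]
top [ 0.26940593 -0.0829529   1.13531958] 448.04648943067195 -0.13116136518072888 [ 0.17349864 -0.01160235 -0.98476576]
```

View pics/scene0.png

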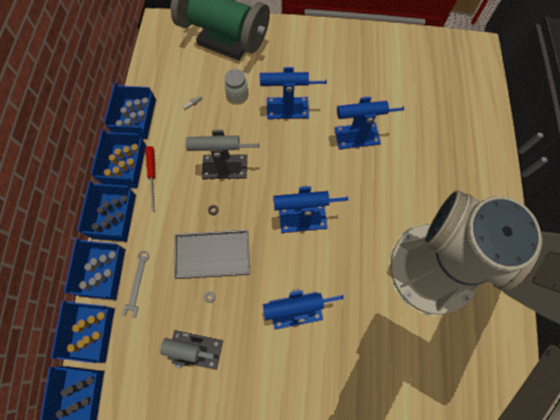

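View pics/top0.png

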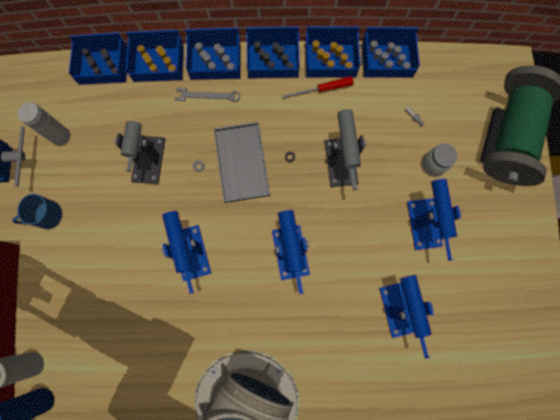

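Both views show two grey tubes. Tube A is at top (347,145) / scene (218,145): long body and long tongue. Tube B is at top (132,140) / scene (185,350): short body. The others are blue. A fits long_tube, and I'll confirm it in one enlarged crop.

```bash
python3 - <<'E'
from h import *
import pickle
S=pickle.load(open("scene0.pkl","rb"));T=pickle.load(open("top0.pkl","rb"))
a=cv2.resize(T["image"][95:205,310:400],None,fx=5,fy=5,interpolation=cv2.INTER_CUBIC)[:550,:400]
a=cv2.resize(T["image"][100:200,310:380],None,fx=5.5,fy=5.5,interpolation=cv2.INTER_CUBIC)
b=cv2.resize(S["image"][125:190,180:265],None,fx=4.8,fy=4.8,interpolation=cv2.INTER_CUBIC)
o=np.zeros((560,800,3),np.uint8);o[:a.shape[0],:a.shape[1]]=a;o[:b.shape[0],390:390+b.shape[1]]=b[:, :410]
cv2.imwrite("pics/crop.png",o);print(a.shape,b.shape)
for n,c,p in(("top",T,[(217,127),(260,123),(269,196),(226,203)]),("scene",S,[(175,234),(249,231),(250,275),(175,279)])):
    P=[onz(c,*q,.022) for q in p];print(n,np.round(P,3)[:,:2].tolist(),np.round(np.mean(P,0),4))
# tube A tongue tip and closed end
print(tri(T,(354,186),S,(258,146)),tri(T,(345,112),S,(188,143)))
E
```

```text
(550, 385, 3) (312, 408, 3)
top [[0.7, 0.071], [0.708, -0.043], [0.511, -0.064], [0.495, 0.046]] [0.6037 0.0025 0.022 ]
scene [[0.711, -0.038], [0.511, -0.062], [0.497, 0.057], [0.692, 0.083]] [0.603  0.0098 0.022 ]
(array([ 0.50240637, -0.25910798,  0.14134336]), np.float64(0.006628607469288624)) (array([ 0.67837163, -0.24549885,  0.15763288]), np.float64(0.0023967227884059993))
```

View pics/crop.png

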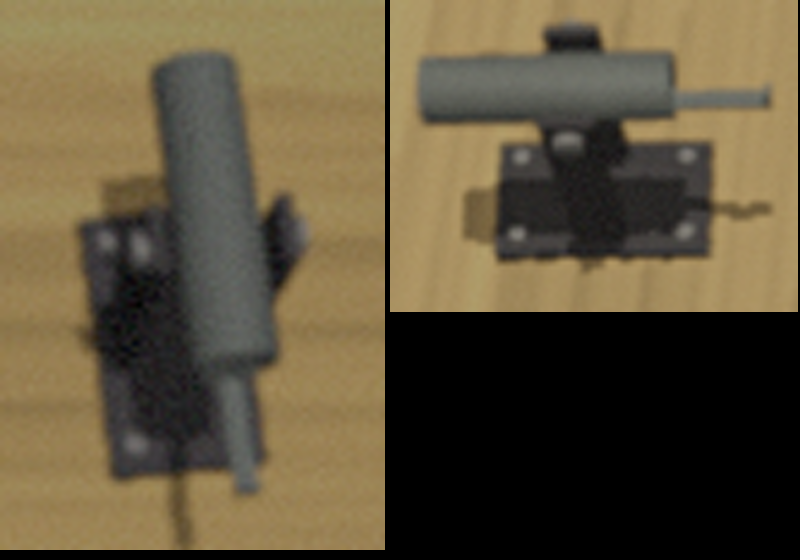

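The crop confirms it. Tube A is grey, with a body:tongue ratio of about 135:48 and a dark stand, and its tongue points to the robot (tip at top (354.5,189), scene (259,145)). Next I work out its frame and the offsets.

```bash
python3 - <<'E'
from h import *
import pickle
S=pickle.load(open("scene0.pkl","rb"));T=pickle.load(open("top0.pkl","rb"))
P=np.array([onz(S,*p,.01) for p in[(202.9,155.2),(247.1,154.8),(247.1,178.75),(202.5,178.75)]]);print("base scene",P.round(3).tolist(),P.mean(0))
d=P[0]-P[1]+P[3]-P[2];print("L",np.linalg.norm(P[0]-P[1]),np.linalg.norm(P[1]-P[2]),"yaw",np.degrees(np.arctan2(d[1],d[0])))
Q=np.array([onz(T,*p,.01) for p in[(324.5,140.4),(331.5,186.4),(358,183.6)]]);print("base top",Q.round(3).tolist(),(Q[0]+Q[2])/2)
tip=tri(T,(354.5,189),S,(259,145.4));print("tip",tip)
# mouth: silhouette edge ends, axis at z .15
for n,c,e in(("T",T,[(310+205/5.5,100+357/5.5),(310+275/5.5,100+352/5.5),(310+155/5.5,100+68/5.5),(310+237/5.5,100+62/5.5)]),("S",S,[(180+283/4.8,125+55/4.8),(180+283/4.8,125+117/4.8),(180+30/4.8,125+60/4.8),(180+30/4.8,125+122/4.8)])):
    E=np.array([onz(c,*p,.15) for p in e]);m,k=(E[0]+E[1])/2,(E[2]+E[3])/2
    print(n,"mouth",m,"closed",k,"L",np.linalg.norm(m-k),"yaw",np.degrees(np.arctan2(*(k-m)[[1,0]])))
s=read_state();print(s["ee_pos"],s["eef_rot"],rot(s["eef_rot"]).round(3).tolist(),s["wrist_force"])
E
```

```text
base scene [[0.67, -0.283, 0.01], [0.541, -0.294, 0.01], [0.533, -0.218, 0.01], [0.66, -0.209, 0.01]] [ 0.60095328 -0.25118005  0.01      ]
L 0.1293677556352293 0.07573458424626896 yaw 4.441995123824167
base top [[0.662, -0.212, 0.01], [0.537, -0.225, 0.01], [0.543, -0.295, 0.01]] [ 0.60235978 -0.25340897  0.01      ]
tip (array([ 0.4982275 , -0.26147192,  0.1381456 ]), np.float64(0.002093789686611461))
T mouth [ 0.55423524 -0.2607613   0.15      ] closed [ 0.68325895 -0.24880732  0.15      ] L 0.12957629044987976 yaw 5.293310645631884
S mouth [ 0.54816779 -0.25828887  0.15      ] closed [ 0.68354111 -0.24580515  0.15      ] L 0.13594770739500084 yaw 5.26874153715211
[0.27717589 0.55972003 0.23063777] [-1.43917233e-04  2.27898943e-01  9.73684599e-01 -5.93748168e-04] [[-0.896, 0.444, -0.001], [0.444, 0.896, -0.001], [0.0, -0.001, -1.0]] [-0.52088521 -0.16362124 -0.45441709]
```

Request:
play_rows(
  increments=[
    [0,[0,0,-0.15],[0,0,7.1]],
    [0,[0,0,-0.15],[0,0,7.1]],
    [0,[0,0,-0.15],[0,0,7.1]],
    [0,[0,0,-0.15],[0,0,7.1]],
    [0,[0,0,-0.15],[0,0,7.1]],
    [0,[0,0,-0.15],[0,0,7.1]],
    [0,[0,0,-0.15],[0,0,7.1]],
    [0,[0,0,-0.15],[0,0,7.1]],
    [0,[0,0,-0.15],[0,0,7.1]],
    [0,[0,0,-0.15],[0,0,7.1]],
    [0,[0,0,-0.15],[0,0,7.1]],
    [0,[0,0,-0.15],[0,0,7.1]],
    [0,[0,0,-0.15],[0,0,7.1]],
    [0,[0,0,-0.15],[0,0,7.1]],
    [0,[0,0,-0.15],[0,0,7.1]],
    [0,[0,0,-0.15],[0,0,7.1]],
    [0,[0,0,-0.15],[0,0,7.1]],
    [0,[0,0,-0.15],[0,0,7.1]],
    [0,[0,0,-0.15],[0,0,7.1]],
    [0,[0,0,-0.15],[0,0,7.1]],
  ],
)

```text
t: 1.77
ee_pos: [0.2745, 0.5543, 0.2523]
eef_rot: [0.008, 0.996, 0.09, -0.005]
wrist_force: [-0.3, -0.0, -0.2]
gripper_width: 0.0001
```

```bash
cat >> h.py <<'E'
YAW=np.radians(5.0); TR=np.array([.6015,-.252,.15])
U=np.array([np.cos(YAW),np.sin(YAW),0]);V=np.array([-np.sin(YAW),np.cos(YAW),0])
def tubeR(th):  # columns: tube x,y,z with mouth down th
    z=np.array([0,0,1.]); x=np.cos(th)*U+np.sin(th)*z; return np.c_[x,V,-np.sin(th)*U+np.cos(th)*z]
def toolR(th,yaw=YAW): # tool x = tube x, tool z = -tube z
    X=tubeR(th); return np.c_[X[:,0],-X[:,1],-X[:,2]]
def tube(th,p): return TR+tubeR(th)@(np.array(p)+[-.055,0,0])  # p in mouth frame
def delta(P,Rt):
    s=read_state();Rc=rot(s["eef_rot"]);
    print("t",round(s["t"],2),"pos",s["ee_pos"].round(4) if hasattr(s["ee_pos"],"round") else s["ee_pos"],"F",np.round(s["wrist_force"],1),"w",round(s["gripper_width"],4),"q",np.round(s["q"],2))
    print("to",np.round(P,4),"shift cm",(100*Rc.T@(np.array(P)-s["ee_pos"])).round(2),"turn deg",np.degrees(R.from_matrix(Rc.T@Rt).as_rotvec()).round(2))
E
python3 - <<'E'
from h import *
P=TR-.050*U; P[2]=.25; delta(P,toolR(0))
E
```

```text
t 1.77 pos [0.2745 0.5543 0.2523] F [-0.3 -0.  -0.2] w 0.0001 q [ 1.11  0.33  1.61 -0.    1.21  2.5 ]
to [ 0.5517 -0.2564  0.25  ] shift cm [12.78 84.71  1.39] turn deg [0.91 0.61 5.31]
```

Request:
play_rows(
  increments=[
    [0,[0.58,3.8,0],[0,0,0.5]],
    [0,[0.58,3.8,0],[0,0,0.5]],
    [0,[0.58,3.8,0],[0,0,0.5]],
    [0,[0.58,3.8,0],[0,0,0.5]],
    [0,[0.58,3.8,0],[0,0,0.5]],
    [0,[0.58,3.8,0],[0,0,0.5]],
    [0,[0.58,3.8,0],[0,0,0.5]],
    [0,[0.58,3.8,0],[0,0,0.5]],
    [0,[0.58,3.8,0],[0,0,0.5]],
    [0,[0.58,3.8,0],[0,0,0.5]],
    [0,[0.58,3.8,0],[0,0,0]],
    [0,[0.58,3.8,0],[0,0,0]],
    [0,[0.58,3.8,0],[0,0,0]],
    [0,[0.58,3.8,0],[0,0,0]],
    [0,[0.58,3.8,0],[0,0,0]],
    [0,[0.58,3.8,0],[0,0,0]],
    [0,[0.58,3.8,0],[0,0,0]],
    [0,[0.58,3.8,0],[0,0,0]],
  ],
)

```text
t: 3.27
ee_pos: [0.4523, -0.1387, 0.2585]
eef_rot: [0.009, 0.999, 0.044, -0.005]
wrist_force: [1.0, 0.9, -0.3]
gripper_width: -0.0001
```

```bash
python3 - <<'E'
from h import *
P=TR-.050*U; P[2]=.20; delta(P,toolR(0))
E
```

```text
t 3.27 pos [ 0.4523 -0.1387  0.2585] F [ 1.   0.9 -0.3] w -0.0001 q [-0.29  0.09  1.91 -0.02  1.15  1.21]
to [ 0.5517 -0.2564  0.2   ] shift cm [ 8.94 12.49  5.96] turn deg [0.95 0.64 0.03]
```

Request:
play_rows(
  increments=[
    [0,[2.2,3.1,0.4],[0.3,0.2,0]],
    [0,[2.2,3.1,0.4],[0.3,0.2,0]],
    [0,[2.2,3.1,0.4],[0.3,0.2,0]],
    [0,[2.3,3.2,0.4],[0,0,0]],
    [0,[0,0,0],[0,0,0]],
  ],
)

```text
t: 3.68
ee_pos: [0.5539, -0.2697, 0.241]
eef_rot: [0.001, 0.999, 0.041, 0.0]
wrist_force: [-0.9, 0.5, -0.6]
gripper_width: 0.0
```

```bash
python3 - <<'E'
from h import *
P=TR-.050*U; P[2]=.20; delta(P,toolR(0))
c=cam("wrist");cv2.imwrite("pics/w1.png",c["image"])
print("mouth roof",proj(c,tube(0,[0,0,.019])),"L/R",proj(c,tube(0,[0,.019,0])),proj(c,tube(0,[0,-.019,0])),"lip",proj(c,tube(0,[-.05,0,-.007])),"closed roof",proj(c,tube(0,[.135,0,.019])))
E
```

```text
t 3.68 pos [ 0.5539 -0.2697  0.241 ] F [-0.9  0.5 -0.6] w 0.0 q [-0.45  0.33  1.64 -0.    1.17  1.04]
to [ 0.5517 -0.2564  0.2   ] shift cm [-0.12 -1.36  4.1 ] turn deg [ 0.11  0.   -0.35]
mouth roof [265.90722645 227.79102344] L/R [244.17788727 220.31209533] [290.54873878 220.00282481] lip [269.14887802 271.38932922] closed roof [261.10522401  29.9328724 ]
```

View pics/w1.png

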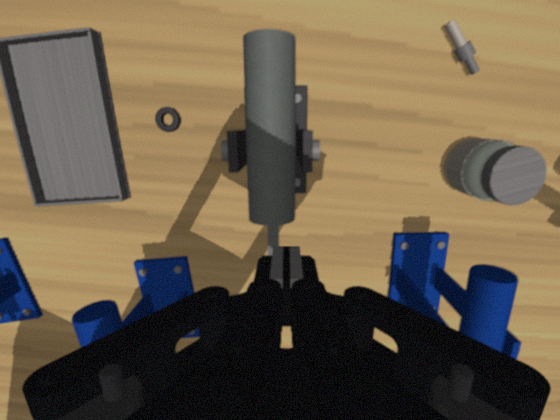

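The wrist view shows the grey tube's mouth edge at (271,222) and its closed end at (270,30). My model predicts (266,228) and (261,30), so the tube lies about 4 mm further toward -y and 3 mm further out. I'll correct the model and go down to the roof.

```bash
sed -i 's/^YAW=.*/YAW=np.radians(4.7); TR=np.array([.604,-.2555,.15])/' h.py; python3 - <<'E'
from h import *
P=TR-.049*U; P[2]=.172; delta(P,toolR(0))
E
```

```text
t 3.73 pos [ 0.552  -0.2676  0.241 ] F [-0.8  0.5 -0. ] w 0.0004 q [-0.45  0.33  1.65 -0.    1.17  1.04]
to [ 0.5552 -0.2595  0.172 ] shift cm [ 0.39 -0.78  6.9 ] turn deg [ 0.01  0.11 -0.06]
```

Request:
play_rows(
  increments=[
    [0,[0.2,-0.4,1.5],[0,0,0]],
    [0,[0.2,-0.4,1.5],[0,0,0]],
    [0,[0,0,1.5],[0,0,0]],
    [0,[0,0,1.2],[0,0,0]],
    [0,[0,0,0.6],[0,0,0]],
    [0,[0,0,0],[0,0,0]],
  ],
)

```text
t: 4.23
ee_pos: [0.5527, -0.2569, 0.1744]
eef_rot: [-0.001, 0.999, 0.04, -0.003]
wrist_force: [-0.4, -0.9, 0.5]
gripper_width: 0.0002
```

Request:
play_rows(
  increments=[
    [0,[0,0,0.2],[0,0,0]],
    [0,[0,0,0.2],[0,0,0]],
    [0,[0,0,0.2],[0,0,0]],
    [0,[0,0,0.2],[0,0,0]],
  ],
)

```text
t: 4.57
ee_pos: [0.5531, -0.2567, 0.1684]
eef_rot: [-0.001, 0.999, 0.04, -0.002]
wrist_force: [-2.4, 1.0, 7.9]
gripper_width: -0.0001
```

Request:
play_rows(
  increments=[
    [0,[0,0,0.2],[0,0,0]],
    [0,[0,0,0.2],[0,0,0]],
  ],
)

```text
t: 4.73
ee_pos: [0.5532, -0.257, 0.1664]
eef_rot: [-0.0, 0.999, 0.04, -0.001]
wrist_force: [-3.8, 1.4, 7.3]
gripper_width: -0.0003
```

Request:
play_rows(
  increments=[
    [0,[0,0,0.25],[0,0,0]],
    [0,[0,0,0.25],[0,0,0]],
    [0,[0,0,0.25],[0,0,0]],
    [0,[0,0,0.25],[0,0,0]],
    [0,[0,0,0.25],[0,0,0]],
    [0,[0,0,0.25],[0,0,0]],
  ],
)

```text
t: 5.23
ee_pos: [0.5519, -0.2576, 0.1578]
eef_rot: [0.0, 0.999, 0.04, -0.001]
wrist_force: [-4.3, 1.5, 7.8]
gripper_width: 0.0001
```

Request:
play_rows(
  increments=[
    [0,[0,0,0.2],[0,0,0]],
    [0,[0,0,0.2],[0,0,0]],
    [0,[0,0,0.2],[0,0,0]],
  ],
)

```text
t: 5.48
ee_pos: [0.5515, -0.2576, 0.1546]
eef_rot: [0.001, 0.999, 0.04, -0.001]
wrist_force: [-3.0, 1.7, 6.9]
gripper_width: 0.0002
```

Request:
play_rows(
  increments=[
    [0,[0,0,0.2],[0,0,0]],
    [0,[0,0,0.2],[0,0,0]],
    [0,[0,0,0.2],[0,0,0]],
  ],
)

```text
t: 5.73
ee_pos: [0.5512, -0.2577, 0.1513]
eef_rot: [0.001, 0.999, 0.04, -0.001]
wrist_force: [-1.6, 0.2, 4.7]
gripper_width: 0.0003
```

Request:
play_rows(
  increments=[
    [0,[0,0,0.2],[0,0,0]],
    [0,[0,0,0.2],[0,0,0]],
  ],
)

```text
t: 5.9
ee_pos: [0.5513, -0.2577, 0.1486]
eef_rot: [0.001, 0.999, 0.04, -0.001]
wrist_force: [-2.9, 1.2, 4.7]
gripper_width: 0.0002
```

Request:
play_rows(
  increments=[
    [0,[0,0,0.15],[0,0,0]],
    [0,[0,0,0.15],[0,0,0]],
  ],
)

```text
t: 6.07
ee_pos: [0.5514, -0.2577, 0.146]
eef_rot: [0.001, 0.999, 0.04, -0.0]
wrist_force: [-3.3, 0.6, 5.2]
gripper_width: 0.0002
```

Request:
play_rows(
  increments=[
    [0,[0,0,0.15],[0,0,0]],
    [0,[0,0,0.15],[0,0,0]],
  ],
)

```text
t: 6.23
ee_pos: [0.5518, -0.2577, 0.1435]
eef_rot: [0.001, 0.999, 0.04, 0.0]
wrist_force: [-7.8, 4.1, 24.2]
gripper_width: -0.0001
```

Request:
play_rows(
  increments=[
    [0,[0,0,0.1],[0,0,0]],
    [0,[0,0,0.1],[0,0,0]],
  ],
)

```text
t: 6.4
ee_pos: [0.5517, -0.2577, 0.1436]
eef_rot: [0.001, 0.999, 0.04, 0.0]
wrist_force: [-6.7, 3.4, 15.0]
gripper_width: -0.0001
```

Request:
play_rows(
  increments=[
    [0,[0,0,0.1],[0,0,0]],
    [0,[0,0,0.1],[0,0,0]],
  ],
)

```text
t: 6.57
ee_pos: [0.5517, -0.2577, 0.1437]
eef_rot: [0.001, 0.999, 0.04, 0.0]
wrist_force: [-5.9, 3.1, 13.5]
gripper_width: -0.0003
```

At the stop: force rises and z holds at 143.5 mm. I back off and compute the tilted pose above the pin.

Request:
play_rows(
  increments=[
    [0,[0,0,-1.5],[0,0,0]],
    [3,[-0.5,0,-2.5],[0,0,0]],
    [6,[-1,0,-2.5],[0,0,0]],
    [8.5,[-1,0,-1.0],[0,0,0]],
  ],
)

```text
t: 6.9
ee_pos: [0.5266, -0.2593, 0.2169]
eef_rot: [0.0, 0.999, 0.04, -0.001]
wrist_force: [-0.2, 0.0, 0.4]
gripper_width: 0.0357
```

```bash
python3 - <<'E'
from h import *
g=tube(.55,[-.026,0,-.008]); print("grasp",g)
delta(tube(.55,[-.026,0,-.008-.019+.10]),toolR(.55))
E
```

```text
grasp [ 0.53934515 -0.2608156   0.10084214]
t 6.9 pos [ 0.5266 -0.2593  0.2169] F [-0.2  0.   0.4] w 0.0357 q [-0.46  0.31  1.73 -0.    1.1   1.03]
to [ 0.4971 -0.2643  0.1699] shift cm [-2.97  0.25  4.71] turn deg [ 0.06 31.65 -0.06]
```

Request:
play_rows(
  increments=[
    [8.5,[-1.5,0.1,0],[0,6.3,0]],
    [8.5,[-1.5,0.1,0],[0,6.3,0]],
    [8.5,[0,0.05,0],[0,6.3,0]],
    [8.5,[0,0,0],[0,6.3,0]],
    [8.5,[0,0,0],[0,6.3,0]],
    [8.5,[0,0,0],[0,0,0]],
  ],
)

```text
t: 7.4
ee_pos: [0.4965, -0.2656, 0.2164]
eef_rot: [-0.006, 0.964, 0.04, 0.264]
wrist_force: [-0.4, 0.4, -1.2]
gripper_width: 0.0851
```

```bash
python3 - <<'E'
from h import *
import pickle
delta(tube(.55,[-.026,0,-.008-.019+.07]),toolR(.55))
c=cam("wrist");cv2.imwrite("pics/w2.png",c["image"]);pickle.dump(c,open("w2.pkl","wb"))
for n,p in dict(mouthroof=[0,0,.019],pinL=[-.02,.007,-.008],pinR=[-.02,-.007,-.008],pinend=[-.048,0,-.008],lip=[-.051,0,-.007],closed=[.135,0,.019]).items(): print(n,proj(c,tube(.55,p)).round(1))
E
```

```text
t 7.4 pos [ 0.4965 -0.2656  0.2164] F [-0.4  0.4 -1.2] w 0.0851 q [-0.71  0.12  2.11  0.66  0.62  0.29]
to [ 0.5128 -0.263   0.1443] shift cm [-2.26 -0.2   7.04] turn deg [0.57 0.85 0.23]
mouthroof [281.3 207.5]
pinL [273.9 220.1]
pinR [289.  220.1]
pinend [281.5 248. ]
lip [281.4 251.4]
closed [281.3  23.3]
```

View pics/w2.png

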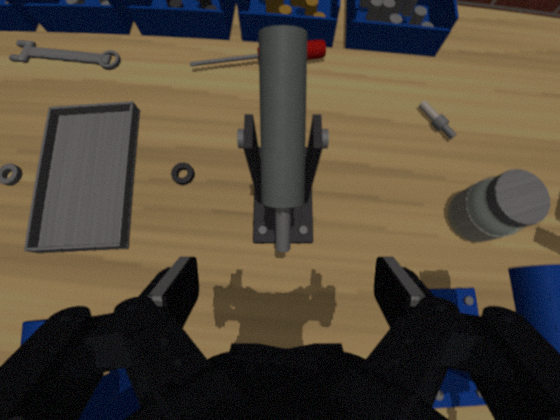

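The pin shows at (283,212–252), sticking out to the lip, within about 2 px of the prediction. I approach along the tool axis.

Request:
play_rows(
  increments=[
    [8.5,[-1.1,0,1.5],[0.2,0.4,0.1]],
    [8.5,[-1.1,0,1.5],[0.2,0.4,0.1]],
    [8.5,[0,0,1.5],[0.1,0,0]],
    [8.5,[0,0,1.5],[0,0,0]],
    [8.5,[0,0,0],[0,0,0]],
  ],
)

```text
t: 7.87
ee_pos: [0.5107, -0.2685, 0.1526]
eef_rot: [-0.009, 0.964, 0.037, 0.264]
wrist_force: [-0.1, -0.8, -0.3]
gripper_width: 0.0852
```

```bash
python3 - <<'E'
from h import *
delta(tube(.55,[-.026,-.0015,-.008-.019]),toolR(.55))
E
```

```text
t 7.87 pos [ 0.5107 -0.2685  0.1526] F [-0.1 -0.8 -0.3] w 0.0852 q [-0.7   0.25  2.13  0.82  0.51  0.12]
to [ 0.5494 -0.2615  0.0846] shift cm [-0.1  -0.42  7.84] turn deg [ 0.28  0.86 -0.2 ]
```

Request:
play_rows(
  increments=[
    [8.5,[0,-0.15,1.5],[0.1,0.4,0]],
    [8.5,[0,-0.15,1.5],[0.1,0.4,0]],
    [8.5,[0,-0.1,1.5],[0,0,0]],
    [8.5,[0,0,1.2],[0,0,0]],
    [8.5,[0,0,0.8],[0,0,0]],
    [8.5,[0,0,0.3],[0,0,0]],
    [8.5,[0,0,0],[0,0,0]],
  ],
)

```text
t: 8.45
ee_pos: [0.5529, -0.2612, 0.0948]
eef_rot: [-0.012, 0.962, 0.041, 0.269]
wrist_force: [-0.2, 0.4, -0.6]
gripper_width: 0.0852
```

```bash
python3 - <<'E'
from h import *
delta(tube(.55,[-.026,-.0015,-.008-.019]),toolR(.55))
c=cam("wrist")
for n,p in dict(pinL=[-.02,.007,-.008],pinR=[-.02,-.007,-.008],pinend=[-.048,0,-.008]).items(): print(n,proj(c,tube(.55,p)).round(1))
cv2.imwrite("pics/w3.png",cv2.resize(c["image"][120:420,80:480],None,fx=2,fy=2))
E
```

```text
t 8.45 pos [ 0.5529 -0.2612  0.0948] F [-0.2  0.4 -0.6] w 0.0852 q [-0.64  0.39  2.11  1.04  0.41 -0.08]
to [ 0.5494 -0.2615  0.0846] shift cm [-0.83  0.    0.68] turn deg [-0.19  0.31  0.1 ]
pinL [265.1 277.4]
pinR [294.  277.5]
pinend [279.8 326.2]
```

View pics/w3.png

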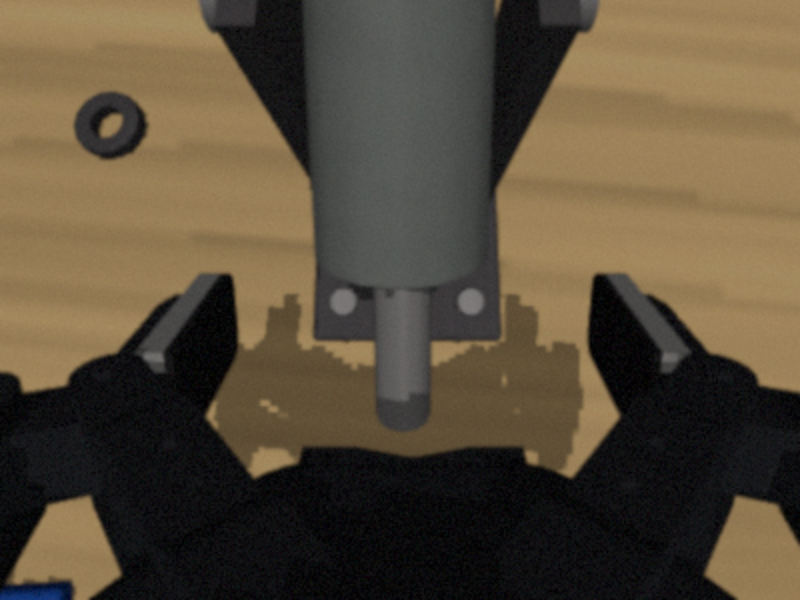

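The pin's end is at crop (403,415), centred between the pads and agreeing within 2 px. I finish the approach and close.

Request:
play_rows(
  increments=[
    [8.5,[-0.5,0,0.3],[0,0.3,0]],
    [8.5,[-0.3,0,0.3],[0,0,0]],
    [8.5,[0,0,0.1],[0,0,0]],
    [8.5,[0,0,0],[0,0,0]],
  ],
)

```text
t: 8.83
ee_pos: [0.5504, -0.2623, 0.0874]
eef_rot: [-0.012, 0.961, 0.041, 0.272]
wrist_force: [0.1, -0.6, 0.0]
gripper_width: 0.0848
```

```bash
python3 - <<'E'
from h import *
delta(tube(.55,[-.026,-.0015,-.008-.019]),toolR(.55))
E
```

```text
t 8.83 pos [ 0.5504 -0.2623  0.0874] F [ 0.1 -0.6  0. ] w 0.0848 q [-0.65  0.41  2.12  1.11  0.4  -0.15]
to [ 0.5494 -0.2615  0.0846] shift cm [-0.23 -0.09  0.19] turn deg [-0.1  -0.14  0.16]
```

Request:
play_rows(
  increments=[
    [5,[-0.2,-0.05,0.15],[0,0,0]],
    [3,[0,0,0],[0,0,0]],
    [2,[0,0,0],[0,0,0]],
    [1,[0,0,0],[0,0,0]],
    [0.5,[0,0,0],[0,0,0]],
    [0.5,[0,0,0],[0,0,0]],
    [0.5,[0,0,0],[0,0,0]],
    [0.5,[0,0,0],[0,0,0]],
    [0.5,[0,0,0],[0,0,0]],
    [0.5,[0,0,0],[0,0,0]],
  ],
  squeeze=70,
)

```text
t: 9.67
ee_pos: [0.5495, -0.2605, 0.0864]
eef_rot: [-0.013, 0.961, 0.042, 0.273]
wrist_force: [0.0, -0.1, 1.4]
gripper_width: 0.0116
```

```bash
python3 - <<'E'
from h import *
delta(tube(.55,[-.026,-.0015,-.008-.019]),toolR(.55))
E
```

```text
t 9.67 pos [ 0.5495 -0.2605  0.0864] F [ 0.  -0.1  1.4] w 0.0116 q [-0.65  0.41  2.12  1.12  0.4  -0.17]
to [ 0.5494 -0.2615  0.0846] shift cm [-0.11  0.1   0.14] turn deg [-0.26 -0.2   0.2 ]
```

Opening is 11.6 mm, but I expected 14. I check whether it has settled and what is held.

Request:
play_rows(
  increments=[
    [0.5,[0,0,0],[0,0,0]],
    [0.5,[0,0,0],[0,0,0]],
  ],
)

```text
t: 9.83
ee_pos: [0.5495, -0.2605, 0.0864]
eef_rot: [-0.013, 0.961, 0.042, 0.273]
wrist_force: [-0.3, 1.7, 0.7]
gripper_width: 0.0119
```

```bash
python3 - <<'E'
from h import *
delta(tube(.55,[-.026,-.0015,-.008-.019]),toolR(.55))
c=cam("wrist")
cv2.imwrite("pics/w4.png",cv2.resize(c["image"][200:380,170:400],None,fx=3,fy=3,interpolation=cv2.INTER_CUBIC))
E
```

```text
t 9.83 pos [ 0.5495 -0.2605  0.0864] F [-0.3  1.7  0.7] w 0.0119 q [-0.65  0.41  2.12  1.12  0.4  -0.17]
to [ 0.5494 -0.2615  0.0846] shift cm [-0.11  0.1   0.14] turn deg [-0.27 -0.2   0.19]
```

View pics/w4.png

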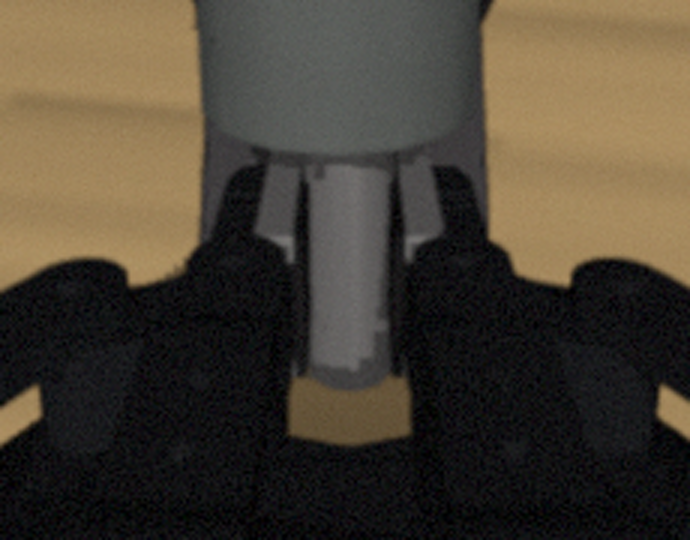

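Request:
play_rows(
  increments=[
    [0.5,[0,0,-0.3],[0,0,0]],
    [0.5,[0,0,-0.3],[0,0,0]],
    [0.5,[0,0,-0.3],[0,0,0]],
    [0.5,[0,0,-0.3],[0,0,0]],
    [0.5,[0,0,0],[0,0,0]],
  ],
  squeeze=100,
)

```text
t: 10.3
ee_pos: [0.5423, -0.2614, 0.0971]
eef_rot: [-0.013, 0.961, 0.042, 0.272]
wrist_force: [-0.0, -0.6, -1.5]
gripper_width: 0.0112
```

```bash
python3 - <<'E'
from h import *
delta(tube(.55,[-.026,-.0015,-.008-.019+.012]),toolR(.55))
c=cam("wrist")
print(proj(c,tube(.55,[0,0,.019])),proj(c,tube(.55,[.135,0,.019])),proj(c,tube(.55,[-.048,0,-.004])))
cv2.imwrite("pics/w5.png",cv2.resize(c["image"][0:380,140:440],None,fx=1.57,fy=1.57,interpolation=cv2.INTER_CUBIC))
E
```

```text
t 10.3 pos [ 0.5423 -0.2614  0.0971] F [-0.  -0.6 -1.5] w 0.0112 q [-0.66  0.38  2.13  1.07  0.42 -0.12]
to [ 0.5431 -0.262   0.0949] shift cm [-0.05  0.07  0.23] turn deg [-0.25 -0.14  0.18]
[279.80560938 237.95244681] [ 279.28188311 -182.45591311] [281.1192025  309.14072425]
```

View pics/w5.png

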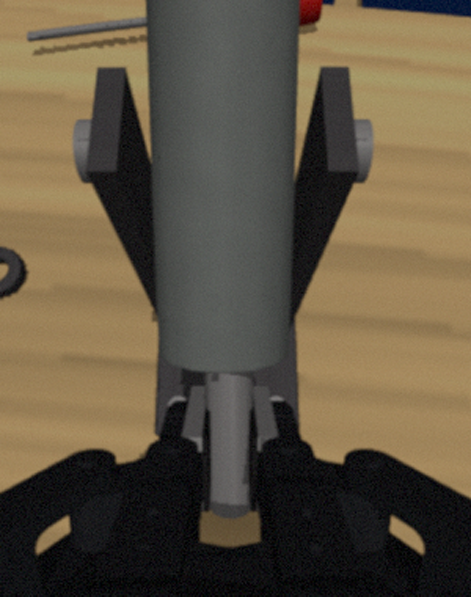

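Load is −1.5 N, the pin's weight, and the tube has not moved (mouth edge at row 237, predicted 238). I draw it out along the tube axis.

Request:
play_rows(
  increments=[
    [0.5,[-0.6,0,-0.05],[0,0,0]],
    [0.5,[-0.8,0,0],[0,0,0]],
    [0.5,[-0.8,0,0],[0,0,0]],
    [0.5,[-0.8,0,0],[0,0,0]],
    [0.5,[0,0,0],[0,0,0]],
  ],
)

```text
t: 10.77
ee_pos: [0.5171, -0.2627, 0.0826]
eef_rot: [-0.013, 0.961, 0.042, 0.274]
wrist_force: [-0.3, 0.0, -1.7]
gripper_width: 0.0107
```

```bash
python3 - <<'E'
from h import *
delta(tube(.55,[-.026-.095,-.0005,-.008-.019+.012]),toolR(.55))
E
```

```text
t 10.77 pos [ 0.5171 -0.2627  0.0826] F [-0.3  0.  -1.7] w 0.0107 q [-0.7   0.39  2.17  1.18  0.42 -0.28]
to [ 0.4623 -0.2677  0.0452] shift cm [-6.64  0.01  0.27] turn deg [-0.34 -0.31  0.26]
```

Request:
play_rows(
  increments=[
    [0.5,[-1,0,0.03],[-0.1,-0.1,0.1]],
    [0.5,[-1,0,0.03],[-0.1,-0.1,0.1]],
    [0.5,[-1,0,0.03],[-0.1,-0.1,0]],
    [0.5,[-1,0,0.03],[0,0,0]],
    [0.5,[-1,0,0],[0,0,0]],
    [0.5,[-1,0,0],[0,0,0]],
    [0.5,[-1,0,0],[0,0,0]],
    [0.5,[0,0,0],[0,0,0]],
  ],
)

```text
t: 11.43
ee_pos: [0.4587, -0.2701, 0.045]
eef_rot: [-0.009, 0.961, 0.04, 0.272]
wrist_force: [0.4, 0.8, -2.1]
gripper_width: 0.0107
```

```bash
python3 - <<'E'
from h import *
delta(tube(.55,[-.026-.095,-.0005,-.008-.019+.012]),toolR(.55))
c=cam("wrist")
cv2.imwrite("pics/w6.png",c["image"])
E
```

```text
t 11.43 pos [ 0.4587 -0.2701  0.045 ] F [ 0.4  0.8 -2.1] w 0.0107 q [-0.8   0.44  2.26  1.42  0.42 -0.64]
to [ 0.4623 -0.2677  0.0452] shift cm [ 0.34 -0.21  0.18] turn deg [ 0.21 -0.06  0.08]
```

View pics/w6.png

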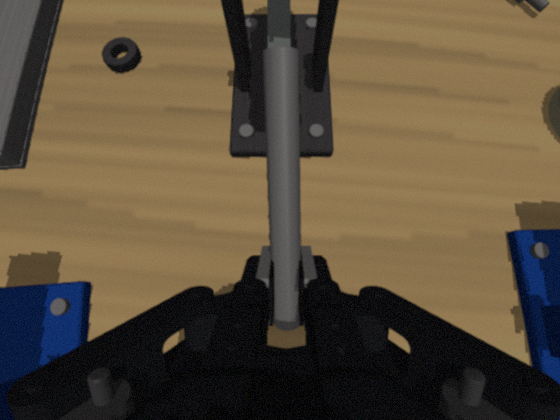

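Pin is fully out: rear end (281,47), front end (287,322). The tips reach about 17 mm past the pin axis, so I can't set it on the floor with this deep grasp. My plan is:
1. Rest it across the tray's near rim, with its far end on the floor.
2. Re-grip shallower in place.
3. Lower it flat.

First I lift clear.

Request:
play_rows(
  increments=[
    [0.5,[0,0,-1],[0,0,0]],
    [0.5,[0,0,-2],[0,0,0]],
    [0.5,[0,0,-2.5],[0,0,0]],
    [0.5,[0,0,-2.5],[0,0,0]],
    [0.5,[1.2,0,-2.5],[0,0,0]],
    [0.5,[1.2,0,-2.5],[0,0,0]],
    [0.5,[1.2,0,-2.5],[0,0,0]],
    [0.5,[1.5,0,-2.5],[0,0,0]],
    [0.5,[1.5,0,-2],[0,0,0]],
    [0.5,[0,0,0],[0,0,0]],
  ],
)

```text
t: 12.32
ee_pos: [0.4117, -0.2765, 0.2632]
eef_rot: [-0.006, 0.963, 0.037, 0.268]
wrist_force: [0.6, -1.0, -0.8]
gripper_width: 0.0111
```

```bash
python3 - <<'E'
from h import *
import pickle
W=pickle.load(open("w2.pkl","rb"))
g=cv2.cvtColor(W["image"],cv2.COLOR_BGR2HSV)
im=W["image"][85:270,0:170].astype(int)
m=((im.max(2)-im.min(2))<28).astype(np.uint8)   # grey tray on wood
m=cv2.morphologyEx(m,cv2.MORPH_OPEN,np.ones((3,3)));n,l,st,ce=cv2.connectedComponentsWithStats(m)
i=1+st[1:,4].argmax();print(st[i])
cn=max(cv2.findContours((l==i).astype(np.uint8),0,2)[0],key=cv2.contourArea)
ap=cv2.approxPolyDP(cv2.convexHull(cn),5,True)[:,0]+[0,85];print(ap.tolist())
P=[onz(W,*map(float,p),.022) for p in ap];print(np.round(P,4)[:,:2].tolist())
P=np.array([onz(W,*p,.022) for p in[(50,106),(137,103),(129,248),(27,249)]]);print("hand",P.round(4)[:,:2].tolist(),P.mean(0))
delta([.45,0,.25],toolR(0))
E
```

```text
[   25    17   115   151 14330]
[[133, 102], [139, 114], [127, 248], [25, 250], [49, 107]]
[[0.7111, -0.0425], [0.6932, -0.055], [0.5142, -0.0788], [0.5004, 0.0471], [0.6959, 0.0751]]
hand [[0.6976, 0.0741], [0.71, -0.0484], [0.5144, -0.0812], [0.5018, 0.0449]] [ 0.60592654 -0.00263998  0.022     ]
t 12.32 pos [ 0.4117 -0.2765  0.2632] F [ 0.6 -1.  -0.8] w 0.0111 q [-0.89 -0.04  2.15  0.63  0.8   0.21]
to [0.45 0.   0.25] shift cm [  4.47 -27.3    3.96] turn deg [  0.6  -31.09  -0.28]
```

```bash
python3 - <<'E'
from h import *
import pickle
S=pickle.load(open("scene0.pkl","rb"));T=pickle.load(open("top0.pkl","rb"))
for c,z,ps in((T,.15,[(280,212),(296,212),(306,255),(298,290),(165,213),(180,212),(203,275),(192,289)]),(T,.01,[(272,240),(303,235),(310,272),(280,278)]),(S,.01,[(279,206),(325,206),(327,229),(280,231)]),(S,.15,[(274,202),(330,200),(347,199)])):
    print(z,[onz(c,*p,z).round(3)[:2].tolist() for p in ps])
E
```

```text
0.15 [[0.447, -0.09], [0.446, -0.126], [0.349, -0.145], [0.273, -0.126], [0.449, 0.169], [0.451, 0.135], [0.309, 0.081], [0.279, 0.105]]
0.01 [[0.4, -0.069], [0.412, -0.148], [0.318, -0.163], [0.305, -0.088]]
0.01 [[0.436, -0.143], [0.308, -0.153], [0.3, -0.087], [0.428, -0.072]]
0.15 [[0.446, -0.104], [0.31, -0.12], [0.269, -0.126]]
```

Request:
play_rows(
  increments=[
    [0.5,[0,-2,0],[0,-6,0]],
    [0.5,[0,-2.5,0],[0,-6,0]],
    [0.5,[0,-2.5,0],[0,-6,0]],
    [0.5,[0,-2.5,0],[0,-6,0]],
    [0.5,[0,-2.5,0],[0,-6,0]],
    [0.5,[0,-2.5,0],[0,-6,0.5]],
    [0.5,[0,-2.5,0],[0,-6,0.5]],
    [0.5,[0.5,-2.5,0],[0,-2,0.5]],
    [0.5,[1,-2.5,0],[0,0,0.5]],
    [0.5,[1,-2,0],[0,0,0]],
    [0.5,[1,-1,0],[0,0,0]],
    [0.5,[0,0,0],[0,0,0]],
  ],
)

```text
t: 13.32
ee_pos: [0.4374, -0.0281, 0.2558]
eef_rot: [0.021, 0.995, 0.013, -0.097]
wrist_force: [0.2, -0.8, -1.8]
gripper_width: 0.0108
```

```bash
cat >> h.py <<'E'
TY=np.radians(7.5);TU=np.array([np.cos(TY),np.sin(TY),0]);TV=np.array([-np.sin(TY),np.cos(TY),0]);TC=np.array([.604,.002,.004])
def trayR(th):
    x=np.cos(th)*TU+np.array([0,0,np.sin(th)]);z=np.cross(x,TV);return np.c_[x,-TV,-z]
E
python3 - <<'E'
from h import *
delta([.484,-.014,.10],trayR(-.232))
E
```

```text
t 13.32 pos [ 0.4374 -0.0281  0.2558] F [ 0.2 -0.8 -1.8] w 0.0108 q [-0.03  0.14  1.87 -0.05  1.32  1.53]
to [ 0.484 -0.014  0.1  ] shift cm [ 7.62 -1.87 14.32] turn deg [ 0.95 -2.   -6.1 ]
```

Request:
play_rows(
  increments=[
    [0.5,[1.5,-0.3,1],[0.2,-0.4,-1.5]],
    [0.5,[1.5,-0.3,2],[0.2,-0.4,-1.5]],
    [0.5,[1.5,-0.3,2],[0.2,-0.4,-1.5]],
    [0.5,[1.2,-0.3,2],[0.2,-0.4,-1.5]],
    [0.5,[1,-0.3,2],[0,-0.4,0]],
    [0.5,[0.7,-0.3,2],[0,0,0]],
    [0.5,[0,0,1.5],[0,0,0]],
    [0.5,[0,0,1],[0,0,0]],
    [0.5,[0,0,0],[0,0,0]],
  ],
)

```text
t: 14.07
ee_pos: [0.4829, -0.011, 0.1025]
eef_rot: [0.013, 0.991, 0.067, -0.113]
wrist_force: [-0.9, -0.3, -0.8]
gripper_width: 0.0113
```

```bash
python3 - <<'E'
from h import *
delta([.484,-.014,.10],trayR(-.232))
c=cam("wrist");cv2.imwrite("pics/w7.png",c["image"])
k=lambda a,b,z:proj(c,TC+a*TU+b*TV+[0,0,z-.004]).round(1)
print("near outer corners",k(-.1,.06,.022),k(-.1,-.06,.022),"inner",k(-.096,.056,.022),k(-.096,-.056,.022),"far",k(.1,.06,.022),k(.1,-.06,.022))
s=read_state();Rc=rot(s["eef_rot"])
for n,a in(("front",-.0206),("far",.0994)): print(n,proj(c,s["ee_pos"]+Rc@np.array([a,0,-.0176])).round(1))
E
```

```text
t 14.07 pos [ 0.4829 -0.011   0.1025] F [-0.9 -0.3 -0.8] w 0.0113 q [ 0.    0.42  1.89 -0.05  1.06  1.46]
to [ 0.484 -0.014  0.1  ] shift cm [0.12 0.31 0.24] turn deg [ 0.6  -0.23  0.15]
near outer corners [203.8 167.4] [369.4 167.6] inner [208.7 162.2] [364.7 162.3] far [ 160.3 -233. ] [ 417.2 -229.2]
front [283.  317.3]
far [282.   40.2]
```

View pics/w7.png

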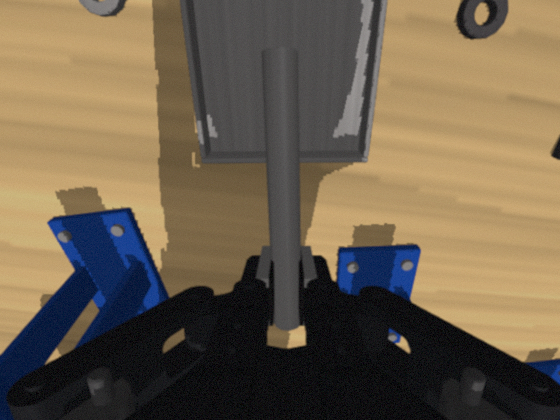

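The near rim is at row 162 against a predicted 167, so the tray is about 4 mm further out. The pin ends at (286,325) and (281,50) show it sits about 4 mm nearer the robot in the grip than assumed. I update both and lower onto the rim.

```bash
echo 'TC=TC+.004*TU' >> h.py; python3 - <<'E'
from h import *
P=TC-.1185*TU;P[2]=.030; delta(P,trayR(-.236))
E
```

```text
t 14.12 pos [ 0.4834 -0.011   0.1034] F [ 0.1 -1.3 -1.4] w 0.0106 q [ 0.    0.42  1.89 -0.05  1.06  1.46]
to [ 0.4905 -0.0129  0.03  ] shift cm [2.31 0.21 7.01] turn deg [ 0.61 -0.51  0.15]
```

Request:
play_rows(
  increments=[
    [0.5,[0.5,0.05,1.2],[0.2,-0.2,0]],
    [0.5,[0.5,0.05,1.4],[0.2,-0.2,0]],
    [0.5,[0.5,0.05,1.4],[0,0,0]],
    [0.5,[0.5,0,1.4],[0,0,0]],
    [0.5,[0.3,0,0.8],[0,0,0]],
    [0.5,[0,0,0.5],[0,0,0]],
    [0.5,[0,0,0],[0,0,0]],
  ],
)

```text
t: 14.7
ee_pos: [0.496, -0.0132, 0.0304]
eef_rot: [0.009, 0.991, 0.066, -0.112]
wrist_force: [-0.5, -0.2, -1.0]
gripper_width: 0.0112
```

```bash
python3 - <<'E'
from h import *
P=TC-.1185*TU;P[2]=.016; delta(P,trayR(-.236))
E
```

```text
t 14.7 pos [ 0.496  -0.0132  0.0304] F [-0.5 -0.2 -1. ] w 0.0112 q [-0.01  0.55  1.89 -0.04  0.93  1.46]
to [ 0.4905 -0.0129  0.016 ] shift cm [-0.21 -0.11  1.52] turn deg [ 0.23 -0.59  0.05]
```

Request:
play_rows(
  increments=[
    [0.5,[-0.25,0,0.3],[0,-0.3,0]],
    [0.5,[0,0,0.3],[0,-0.2,0]],
    [0.5,[0,0,0.2],[0,0,0]],
    [0.5,[0,0,0.1],[0,0,0]],
  ],
)

```text
t: 15.03
ee_pos: [0.4919, -0.0141, 0.0227]
eef_rot: [0.01, 0.991, 0.066, -0.116]
wrist_force: [-0.8, 0.8, -1.4]
gripper_width: 0.0109
```

Request:
play_rows(
  increments=[
    [0.5,[0,0,0.1],[0,0,0]],
    [0.5,[0,0,0.1],[0,0,0]],
    [0.5,[0,0,0.1],[0,0,0]],
  ],
)

```text
t: 15.28
ee_pos: [0.4918, -0.0141, 0.0203]
eef_rot: [0.01, 0.991, 0.066, -0.115]
wrist_force: [-0.1, -0.2, -1.0]
gripper_width: 0.0111
```

```bash
python3 - <<'E'
from h import *
P=TC-.1185*TU;P[2]=.016; delta(P,trayR(-.236))
E
```

```text
t 15.28 pos [ 0.4918 -0.0141  0.0203] F [-0.1 -0.2 -1. ] w 0.0111 q [-0.01  0.56  1.9  -0.05  0.91  1.46]
to [ 0.4905 -0.0129  0.016 ] shift cm [-0.01 -0.14  0.44] turn deg [ 0.26 -0.23  0.04]
```

Request:
play_rows(
  increments=[
    [0.5,[0,0,0.12],[0,0,0]],
    [0.5,[0,0,0.12],[0,0,0]],
  ],
)

```text
t: 15.45
ee_pos: [0.4915, -0.0142, 0.0181]
eef_rot: [0.01, 0.991, 0.066, -0.115]
wrist_force: [0.2, 0.5, -1.4]
gripper_width: 0.0107
```

Request:
play_rows(
  increments=[
    [0.5,[0,0,0.1],[0,0,0]],
    [0.5,[0,0,0.1],[0,0,0]],
  ],
)

```text
t: 15.62
ee_pos: [0.491, -0.0142, 0.016]
eef_rot: [0.01, 0.991, 0.066, -0.115]
wrist_force: [0.1, 0.5, -1.4]
gripper_width: 0.0109
```

Request:
play_rows(
  increments=[
    [0.5,[0,0,0.1],[0,0,0]],
    [0.5,[0,0,0],[0,0,0]],
  ],
)

```text
t: 15.78
ee_pos: [0.4909, -0.0143, 0.0152]
eef_rot: [0.01, 0.991, 0.066, -0.115]
wrist_force: [-0.6, 0.0, 2.9]
gripper_width: 0.0109
```

Contact at the predicted height (z 15.2 mm, +4 N). I open a little, with the pin still caged, then raise 11 mm and re-grip shallow.

Request:
play_rows(
  increments=[
    [1.4,[0,0,0],[0,0,0]],
    [1.7,[0,0,0],[0,0,0]],
    [2.2,[0,0,0],[0,0,0]],
    [2.2,[0,0,-0.3],[0,0,0]],
    [2.2,[0,0,-0.4],[0,0,0]],
    [2.2,[0,0,-0.4],[0,0,0]],
    [2.2,[0,0,0],[0,0,0]],
  ],
  squeeze=40,
)

```text
t: 16.37
ee_pos: [0.494, -0.0139, 0.027]
eef_rot: [0.01, 0.991, 0.066, -0.115]
wrist_force: [-0.0, 0.4, 0.2]
gripper_width: 0.0221
```

```bash
python3 - <<'E'
from h import *
P=TC-.1185*TU;P[2]=.016; delta(P,trayR(-.236))
c=cam("wrist");cv2.imwrite("pics/w8.png",c["image"])
E
```

```text
t 16.37 pos [ 0.494  -0.0139  0.027 ] F [-0.   0.4  0.2] w 0.0221 q [-0.01  0.55  1.89 -0.04  0.93  1.46]
to [ 0.4905 -0.0129  0.016 ] shift cm [-0.07 -0.15  1.15] turn deg [ 0.27 -0.31  0.04]
```

View pics/w8.png

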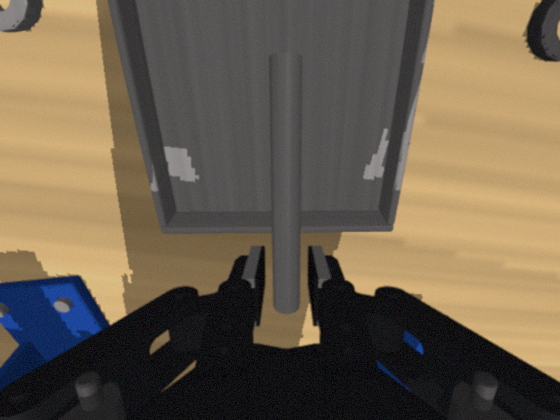

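The pin rests stably over the rim between the fingers, from (285,54) to (287,305). I re-grip.

Request:
play_rows(
  increments=[
    [1.6,[0,0,0],[0,0,0]],
    [0.5,[0,0,0],[0,0,0]],
    [0.5,[0,0,0],[0,0,0]],
    [0.5,[0,0,0],[0,0,0]],
    [0.5,[0,0,0],[0,0,0]],
  ],
  squeeze=70,
)

```text
t: 16.83
ee_pos: [0.494, -0.0139, 0.0271]
eef_rot: [0.01, 0.991, 0.066, -0.114]
wrist_force: [0.6, -0.4, 0.8]
gripper_width: 0.011
```

Request:
play_rows(
  increments=[
    [0.5,[0,0,-0.3],[0,0,0]],
    [0.5,[0,0,-0.5],[0,0,0]],
    [0.5,[0,0,-1],[0,0,0]],
    [0.5,[0,0,-1],[0,0,0]],
    [0.5,[0,0,0],[0,0,0]],
  ],
)

```text
t: 17.25
ee_pos: [0.4999, -0.0128, 0.0561]
eef_rot: [0.01, 0.991, 0.066, -0.116]
wrist_force: [0.1, -0.4, -1.3]
gripper_width: 0.0109
```

```bash
python3 - <<'E'
from h import *
P=TC-.0355*TU;P[2]=.05; delta(P,trayR(0))
E
```

```text
t 17.25 pos [ 0.4999 -0.0128  0.0561] F [ 0.1 -0.4 -1.3] w 0.0109 q [-0.    0.52  1.87 -0.04  0.99  1.46]
to [ 0.5728 -0.0021  0.05  ] shift cm [ 7.3 -0.1 -1.1] turn deg [ 0.24 13.33  0.07]
```

Holding (−1.4 N). I level it and move over the tray.

Request:
play_rows(
  increments=[
    [0.5,[0,0,-0.2],[0,4,0]],
    [0.5,[0.5,0,0],[0.1,4,0]],
    [0.5,[1,0,0],[0.1,4,0]],
    [0.5,[1.3,0,0],[0,1.3,0]],
    [0.5,[1.3,0,0],[0,0,0]],
    [0.5,[1.3,0,0],[0,0,0]],
    [0.5,[1,0,0],[0,0,0]],
    [0.5,[0.5,0,0],[0,0,0]],
    [0.5,[0,0,0],[0,0,0]],
  ],
)

```text
t: 18.0
ee_pos: [0.5782, -0.0027, 0.0605]
eef_rot: [0.001, 0.998, 0.066, 0.005]
wrist_force: [-0.4, 0.6, -1.9]
gripper_width: 0.011
```

```bash
python3 - <<'E'
from h import *
P=TC-.0355*TU;P[2]=.0055; delta(P,trayR(0))
c=cam("wrist");s=read_state();Rc=rot(s["eef_rot"])
for n,a in(("front",-.0245),("far",.0955)): print(n,proj(c,s["ee_pos"]+Rc@np.array([a,0,-.006])).round(1),proj(c,s["ee_pos"]+Rc@np.array([a,0.007,-.006])).round(1),proj(c,s["ee_pos"]+Rc@np.array([a,-0.007,-.006])).round(1))
im=c["image"];cv2.imwrite("pics/w9.png",im)
# rows of pin: brightness along column 283
print(im[0:120:4,283].mean(1).astype(int).tolist()); print(im[60,240:330:3].mean(1).astype(int).tolist()); print(im[150,240:330:3].mean(1).astype(int).tolist())
E
```

```text
t 18.0 pos [ 0.5782 -0.0027  0.0605] F [-0.4  0.6 -1.9] w 0.011 q [-0.01  0.49  1.87 -0.    0.77  1.43]
to [ 0.5728 -0.0021  0.0055] shift cm [-0.58 -0.14  5.49] turn deg [ 0.11 -0.56  0.09]
front [282.9 310.2] [296.2 310.2] [269.7 310.2]
far [282.   60.8] [298.7  60.8] [265.4  60.9]
[142, 141, 139, 125, 125, 56, 46, 62, 127, 128, 128, 128, 128, 118, 113, 116, 117, 119, 120, 117, 120, 116, 114, 117, 116, 119, 118, 117, 117, 116]
[131, 129, 130, 132, 129, 124, 132, 134, 132, 131, 77, 84, 96, 109, 116, 124, 133, 122, 113, 101, 87, 123, 132, 131, 134, 127, 130, 130, 131, 131]
[75, 70, 74, 75, 73, 73, 72, 76, 77, 76, 64, 87, 101, 105, 113, 125, 130, 116, 107, 94, 78, 73, 71, 80, 79, 94, 104, 107, 128, 129]
```

Far end at row ~50 with width 32 px (33 expected when level), so the pin is level. I lower it.

Request:
play_rows(
  increments=[
    [0.5,[-0.2,0,0.8],[0,-0.3,0]],
    [0.5,[-0.2,0,1.2],[0,-0.2,0]],
    [0.5,[-0.1,0,1.2],[0,0,0]],
    [0.5,[0,0,0.8],[0,0,0]],
    [0.5,[0,0,0.4],[0,0,0]],
    [0.5,[0,0,0],[0,0,0]],
  ],
)

```text
t: 18.55
ee_pos: [0.5687, -0.0036, 0.0096]
eef_rot: [0.001, 0.998, 0.066, -0.003]
wrist_force: [0.0, 0.7, -1.3]
gripper_width: 0.0107
```

Request:
play_rows(
  increments=[
    [0.5,[0,0,0.12],[0,0,0]],
    [0.5,[0,0,0.12],[0,0,0]],
  ],
)

```text
t: 18.72
ee_pos: [0.5679, -0.0036, 0.0064]
eef_rot: [0.001, 0.998, 0.066, -0.004]
wrist_force: [0.8, 0.3, -1.5]
gripper_width: 0.0111
```

```bash
python3 - <<'E'
from h import *
P=TC-.0355*TU;P[2]=.0055; delta(P,trayR(0))
E
```

```text
t 18.72 pos [ 0.5679 -0.0036  0.0064] F [ 0.8  0.3 -1.5] w 0.0111 q [-0.01  0.57  1.89 -0.    0.68  1.43]
to [ 0.5728 -0.0021  0.0055] shift cm [ 0.5  -0.09  0.08] turn deg [0.05 0.48 0.09]
```

Request:
play_rows(
  increments=[
    [0.5,[0,0,0.03],[0,0.4,0]],
    [0.5,[0,0,0.02],[0,0,0]],
  ],
)

```text
t: 18.88
ee_pos: [0.5682, -0.0037, 0.006]
eef_rot: [0.0, 0.998, 0.066, -0.0]
wrist_force: [-0.1, 1.1, -1.4]
gripper_width: 0.0113
```

Request:
play_rows(
  increments=[
    [0.5,[0,0,0.03],[0,0,0]],
  ],
)

```text
t: 18.97
ee_pos: [0.5684, -0.0037, 0.0061]
eef_rot: [0.001, 0.998, 0.066, 0.0]
wrist_force: [-0.4, 0.4, -0.7]
gripper_width: 0.0109
```

Request:
play_rows(
  increments=[
    [0.5,[0,0,0.02],[0,0,0]],
  ],
)

```text
t: 19.05
ee_pos: [0.5686, -0.0037, 0.0062]
eef_rot: [0.001, 0.998, 0.066, 0.001]
wrist_force: [0.5, -0.0, -1.1]
gripper_width: 0.0109
```

Request:
play_rows(
  increments=[
    [0.5,[0,0,0.06],[0,0,0]],
    [0.5,[0,0,0.06],[0,0,0]],
  ],
)

```text
t: 19.22
ee_pos: [0.5692, -0.0037, 0.0056]
eef_rot: [0.001, 0.998, 0.066, 0.001]
wrist_force: [0.3, 0.1, -1.7]
gripper_width: 0.011
```

Request:
play_rows(
  increments=[
    [0.5,[0,0,0.06],[0,0,0]],
  ],
)

```text
t: 19.3
ee_pos: [0.5693, -0.0037, 0.0051]
eef_rot: [0.001, 0.998, 0.066, 0.001]
wrist_force: [-2.2, -0.4, 8.3]
gripper_width: 0.0111
```

Request:
play_rows(
  increments=[
    [0.5,[0,0,0.05],[0,0,0]],
  ],
)

```text
t: 19.38
ee_pos: [0.5693, -0.0037, 0.0051]
eef_rot: [0.001, 0.998, 0.066, 0.001]
wrist_force: [-3.5, 0.1, 10.8]
gripper_width: 0.0112
```

Contact. I release slowly, keeping the opening small, then rise.

Request:
play_rows(
  increments=[
    [1.2,[0,0,0],[0,0,0]],
    [1.5,[0,0,0],[0,0,0]],
    [1.8,[0,0,0],[0,0,0]],
    [2.2,[0,0,0],[0,0,0]],
    [2.6,[0,0,0],[0,0,0]],
    [3,[0,0,-0.1],[0,0,0]],
    [3,[0,0,-0.6],[0,0,0]],
    [3,[0,0,-1.2],[0,0,0]],
    [3,[0,0,-2],[0,0,0]],
    [3,[0,0,-2.5],[0,0,0]],
    [3,[0,0,-2.5],[0,0,0]],
    [3,[0,0,-2.5],[0,0,0]],
    [3,[0,0,-2],[0,0,0]],
    [3,[0,0,0],[0,0,0]],
  ],
  squeeze=40,
)

```text
t: 20.55
ee_pos: [0.5687, -0.0035, 0.1505]
eef_rot: [0.001, 0.998, 0.066, 0.002]
wrist_force: [0.9, -0.3, 1.4]
gripper_width: 0.0297
```

```bash
python3 - <<'E'
from h import *
delta(TC,trayR(0))
c=cam("wrist");s=cam("scene");t=cam("top")
k=lambda a,b,z:proj(c,TC+a*TU+b*TV+[0,0,z-.004]).round(0).tolist()
print([k(a,b,.004) for a,b in((-.096,.056),(-.096,-.056),(.096,.056),(.096,-.056))])
o=np.zeros((600,800,3),np.uint8);o[:420,:560]=c["image"]
o[:220,565:800]=cv2.resize(s["image"][120:303,150:346],(235,220));o[225:600,565:800]=cv2.resize(t["image"][100:275,200:310],(235,375))
cv2.imwrite("pics/final.png",o)
E
```

```text
t 20.55 pos [ 0.5687 -0.0035  0.1505] F [ 0.9 -0.3  1.4] w 0.0297 q [-0.01  0.36  1.83 -0.    0.95  1.43]
to [0.608  0.0025 0.004 ] shift cm [ 3.93 -0.1  14.66] turn deg [ 0.08 -0.18  0.09]
[[230.0, 250.0], [337.0, 250.0], [220.0, 48.0], [346.0, 48.0]]
```

View pics/final.png

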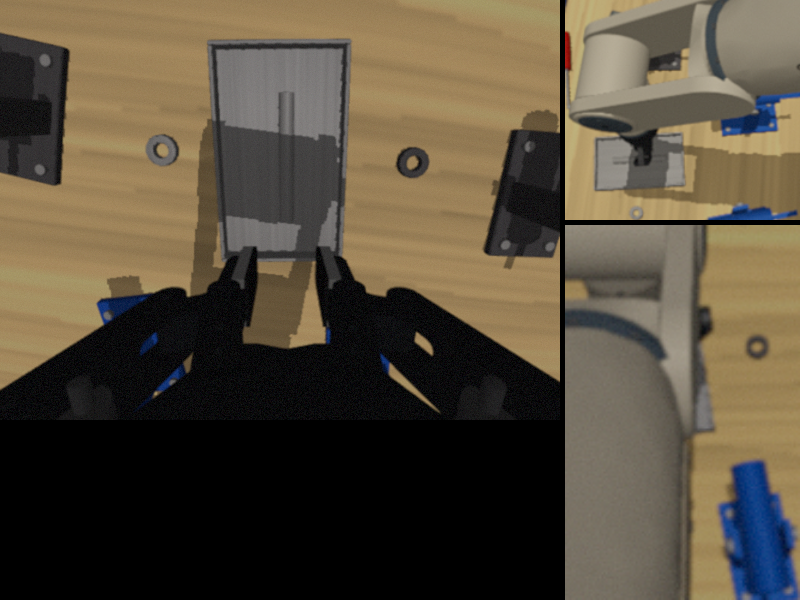

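The pin lies inside the tray at (286,92)–(286,~215), about 123 px against 126 expected for 120 mm on the floor. It is clear of all the walls and the arm is clear, so I hand in.

```bash
python3 -c "
from cell import *
print(close_job())"
```

```text
the job is handed in; nothing more can be done
None
```

The pin is in the shallow tray and looks flat on its floor; I handed the job in at about 20.6 s.

- **Tipping:** I pressed the longer grey tube's mouth down to its stop, and the pin slid out to the lip. Force peaked at about 24 N on reaching the stop, above the 5 to 10 N suggested but under the 40 N limit.
- **Drawing out:** I took the pin by its exposed end, lifted it about 11 mm over the lip and drew it out along the tube's axis. The tube did not move during the lift.
- **Re-grip:** The first grip was too deep for the fingertips to clear the tray floor. I rested the pin across the tray's near rim, re-gripped it shallower with the pin still between the fingers, then levelled it and lowered it. Contact with the tray floor came at about 10 N before I let go.

**Last checks:**
- The final wrist picture shows the pin inside the tray, clear of the walls and parallel to its long side. It measures about 123 px, against 126 expected if it lies flat. The arm stands about 15 cm up, touching nothing.
- The gripper read about 11 mm on the 14 mm pin throughout. I put that down to soft pads, since the load matched the pin's weight.
- The cameras disagreed on the tray's position by up to 12 mm sideways and about 4 mm lengthways. I settled the lengthways part with a close wrist view before setting the pin down.
- The scene and top views were mostly blocked by the arm at the end. I never went near the shorter tube, but did not re-measure it.

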